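Turn the armadillo's tray and its cover board over together

TASK

The clay armadillo lies on its back in a wooden tray, under a loose cover board, and the pair leans on the sloping rest. Grip tray and board together, lift them clear of the rest and turn the pair over as one, never letting the two shift on each other or gape. Set it back gently and squarely in the middle of the same rest, board now underneath and tray on top, the same ends of both standing fully down on the ledge, then let go; leave the owls and pots on the table where they stand.

Things in the scene. Friction and masses are not known exactly. Their poses are not given: they have to be found in the camera images.
- rest: Fixed wooden rest, base 120 x 120 mm, origin centre of its underside, z up. A flat slope, 120 mm wide, rises at 45 degrees towards the rest's -x (roughly the robot's left) 82 mm up from its foot; there a ledge stands square to it, 52 mm out. Behind the slope's top edge is free space for a finger under the overhanging pair.
- ledge: The rest's fixed ledge, 120 mm wide, 10 mm thick, at the slope's foot. Origin in the middle of the inner corner line; z points out along the ledge, square to the slope, x straight down the slope.
- rest_corner (a point): Middle of the inner corner line between slope and ledge: x = 25 mm, y = 0, z = 35 mm in the rest's frame.
- tray: Lower piece at the start: dark wooden block 135 x 110 x 28 mm (x, y, z), 0.18 to 0.28 kg, hollow 22 mm deep in its +z face at x -15 to 55, y -26 to 26 mm, solid elsewhere. Origin: centre of its closed face, which lies on the slope at the start; x points straight down the slope, the +x end stands on the ledge, the -x end overhangs the slope's top by 53 mm; z points up off the slope.
- tray_center (a point): Centre of the tray block: 14 mm along z from the tray's origin.
- board: Loose flat cover board, pale wood, 135 x 100 x 12 mm (x, y, z), 0.11 kg. Origin: centre of the face that lies on the tray: at z = 28 mm in the tray's frame, axes as the tray's. Its lower edge is on the ledge too. Nothing fastens board to tray: a stack 40 mm thick that only the grip holds together once lifted.
- armadillo: Burnished clay armadillo, 54 x 40 x 18.5 mm, 0.06 kg, on its back in the hollow and out of sight under the board. Origin: centre of its back; its z axis points out of its feet. It is loose with some 8 mm of play along x, 6 mm sideways and 3.5 mm under the board. After the turn it stands on the board.
- owl_a: Bystander, loose: black clay owl 82 mm tall, 54 mm across, on the table in front of the rest's ledge. Origin at its underside, as for the owl and pots below.
- owl_b: Bystander, loose: black clay owl 70 mm tall, 46 mm across, on the table beside the rest, on the robot's side.
- pot_a: Bystander, loose: ochre miniature cooking pot with two loop handles, 94 mm over the handles, 55 mm tall, on the table at the left.
- pot_b: Bystander, loose: ochre miniature cooking pot with two loop handles, 108 mm over the handles, 63 mm tall, on the table at the right.

How it is judged:
By the outcome, as a careful person would: the job done as asked, in the order asked, and still so for the second after the job is handed in, with the robot touching nothing.
It also fails if it takes over 54 s, if anything falls off the work surface, if the arm or the gripper's body presses on something with over 40 N, if the wrist force passes 120 N, or if a joint passes its speed limit or range.

ROBOT

A 7-joint arm with a two-finger parallel gripper is mounted at the origin on the work surface. World frame = base frame: x ahead of the robot, y to its left, z up, the work surface at z = 0. Lengths are in m, angles in rad, forces in N, time in s.
With the tool pointing down it reaches from about 0.4 to 0.9 m from the base axis. Payload 5.5 kg.
Tool frame: the origin (TCP) lies between the finger pads; the fingertips stand 14 mm ahead of it and the grasp point (between the pads) lies 5 mm behind it; z points along the fingers, y is the direction in which the jaws open and shut (so a half turn about z gives the same grasp; the last joint's range is limited). The gripper opens to 85 mm and grips with 20 to 120 N. Pads are 22 mm wide; open, the fingers measure 114 mm over their backs; the gripper's body (76 mm by 85 mm) begins 54 mm behind the grasp point. The pads swing forward as they close: fully open they stand 13 mm farther back than shut.
Start: joints at [1.566, 0.501, -0.427, 1.55, 0.221, 1.138, -0.21], TCP at [0.172, -0.627, 0.245] pointing down, gripper open.
Joint ranges: [-2.88, 2.88], [-0.31, 2.03], [-1.54, 1.56], [0.2, 2.42], [-1.41, 4.55], [0.19, 2.02], [-2.57, 2.57]. Speed limits (rad/s): [2.57, 2.57, 3.14, 3.14, 3.14, 3.14, 3.14].

INTERFACE

Orientations are given as a unit quaternion [w, x, y, z].
In Python, from station import arm, effector, planner, snapshot, camera_model gives the robot as it stands. Calls block until the motion is done:
- arm.move_ptp(position, orientation): joint-space move of the TCP to a pose.
- arm.move_l(position, speed=0.15, ori=None, contact_N=None): straight line of the TCP; ori=None keeps the orientation; speed is the mean speed in m/s. With contact_N (N) it stops when the force on the tool has changed by that much, and returns True; else False.
- arm.move_j(angles): joint-space move.
- effector.command_gripper(opening): finger opening in m; the grip force is fixed at half the most; returns when the fingers have stopped.
- arm.hold(seconds).
- planner.ik(position, orientation): joint angles nearest the present ones, or None.
- arm.get_obs(): the state.
- snapshot(name): name is "side" or "top" or "wrist"; returns the picture (400x640x3 uint8, red, green, blue); there is no depth.
- camera_model(name): a dict with "K" (3x3 intrinsics, pixels), "R" (3x3) and "t" (3): a world point X has camera coordinates R X + t. Camera axes: x right, y down, z forward; pixel columns grow to the right and rows downward; lengths in m; the calibration is good to about 2 mm. A picture is of the moment at which its call begins: read the wrist's pose just before it. camera_model takes no time and is no camera call; for the wrist camera it gives the pose at the moment of the call.
A pose or a line that the arm cannot do raises arm.MotionError and nothing moves.
- arm.close_job(): hands the job in, once; it reports no verdict.
The state is a dict: "time": time; "q": joint angles; "joint_velocities": joint speeds; "effort": joint torques, N m; "position": TCP position; "ee_rot": TCP orientation; "contact_force": force on the tool from outside, world axes, zero at the start; "ft_torque": the same for the moment, N m; "gripper_width": finger opening in m.
Only numpy, scipy, OpenCV 4.12 (cv2) and the standard library are available. Lean on these libraries where they do the work, as an engineer would, in place of code of your own. Each camera call takes 0.05 s, during which the arm holds its last target.

## Working session

There is one attempt and no reset: what is moved stays moved. The work goes in short steps, each a Python script; the robot and the scene stay as the last script left them, time stands still between calls to the robot, and variables do not carry over. Pictures are saved under pics/ and viewed, and the job is handed in when it is done.

```bash
mkdir -p pics; ls
python3 - <<'E'
from station import arm, effector, planner, snapshot, camera_model
import cv2,numpy as np
for n in ["side","top","wrist"]:
    m=camera_model(n); im=snapshot(n); cv2.imwrite(f"pics/a_{n}.png",im[:,:,::-1])
    print(n,np.array(m["K"]).round(1).tolist(),np.array(m["R"]).round(4).tolist(),np.array(m["t"]).round(4).tolist())
o=arm.get_obs(); print(o)
E
```

```text
pics
side [[407.2, 0.0, 327.2], [0.0, 407.2, 199.6], [0.0, 0.0, 1.0]] [[-0.7339, -0.6792, -0.0021], [-0.37, 0.4024, -0.8374], [0.5696, -0.6138, -0.5466]] [0.4175, 0.3058, 0.732]
top [[368.3, 0.0, 322.8], [0.0, 368.3, 200.5], [0.0, 0.0, 1.0]] [[0.0166, -0.9999, -0.0013], [-0.9765, -0.0159, -0.2149], [0.2148, 0.0048, -0.9766]] [-0.0083, 0.5596, 1.1277]
wrist [[292.6, 0.0, 311.8], [0.0, 292.6, 199.7], [0.0, 0.0, 1.0]] [[0.2642, -0.9645, -0.0022], [-0.9126, -0.2507, 0.3231], [-0.3121, -0.0833, -0.9464]] [-0.6484, -0.0414, 0.3817]
{'time': 0.15, 'q': array([ 1.56621048,  0.50162719, -0.42680184,  1.55120772,  0.22080407,
        1.13830633, -0.21031753]), 'joint_velocities': array([-3.11109268e-04, -2.61502783e-03,  1.37632583e-04, -5.11133848e-03,
       -2.09690049e-04, -2.73184491e-05,  1.12667771e-04]), 'effort': array([-6.47331501e-03, -5.70036507e+01, -5.82567483e+00, -2.81286764e+01,
        1.04519582e-02,  7.85085111e-03,  1.40712482e-07]), 'position': array([ 0.17180226, -0.6263508 ,  0.24449944]), 'ee_rot': array([-7.46869370e-04,  9.91049438e-01,  1.33493244e-01, -8.23397474e-05]), 'contact_force': array([-0.38066102,  0.33455613, -1.00975841]), 'ft_torque': array([ 0.02903032, -0.01503424, -0.01972156]), 'gripper_width': 0.08556878495890241}
```

View pics/a_side.png

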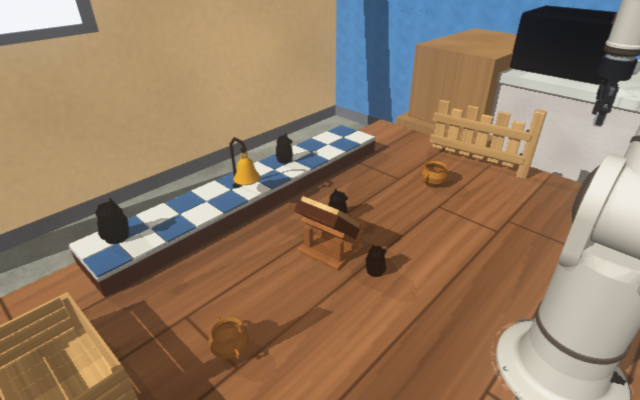

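View pics/a_top.png

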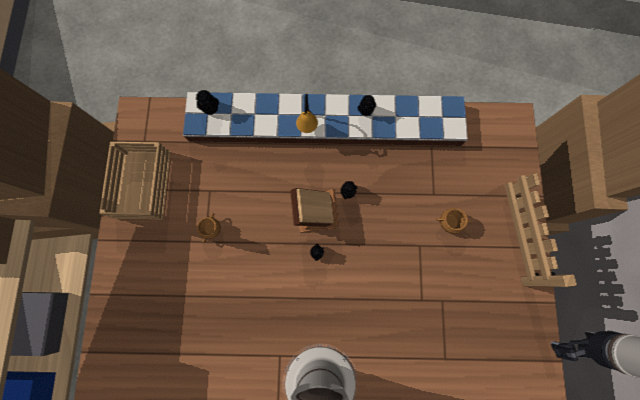

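View pics/a_wrist.png

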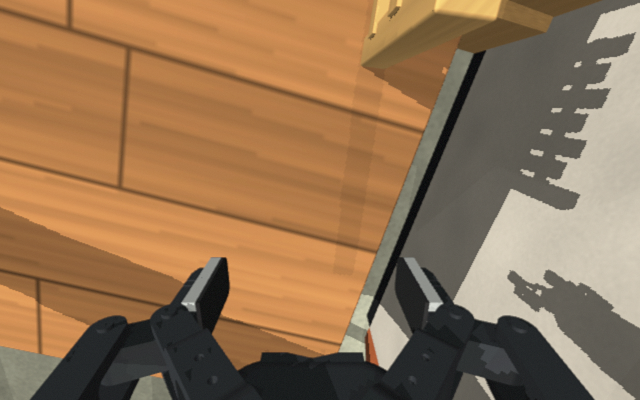

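Run:
```python
from station import arm, planner, camera_model
import cv2,numpy as np
from scipy.spatial.transform import Rotation as Ro
a=cv2.imread("pics/a_top.png")[165:275,260:380]; b=cv2.imread("pics/a_side.png")[180:290,270:400]
cv2.imwrite("pics/a_c1.png",np.hstack([cv2.resize(a,(400,367),interpolation=2),cv2.resize(b,(400,367),interpolation=2)]))
m=camera_model("wrist");o=arm.get_obs();R=np.array(m["R"]);c=-R.T@np.array(m["t"])
q=o["ee_rot"];RT=Ro.from_quat([q[1],q[2],q[3],q[0]]).as_matrix()
print("cam in tool",RT.T@(c-o["position"]),"\n",(R@RT).round(4))
# coarse rest base: pixel rays
for n,px,z in [("top",(302,231),0),("top",(338,192),0.0),("top",(293,189),.15),("top",(330,190),.07),("top",(333,222),.07),("top",(297,224),.15),("top",(317,252),.04),("top",(349,190),.04),("top",(208,227),.03),("top",(455,221),.03)]:
    m=camera_model(n);R=np.array(m["R"]);c=-R.T@np.array(m["t"]);d=R.T@np.linalg.inv(m["K"])@np.array([*px,1]);print(n,px,c+d*(z-c[2])/d[2])
```

```text
cam in tool [ 0.08388143 -0.00031502 -0.12885233] 
 [[-5.000e-04  1.000e+00  5.000e-04]
 [-9.464e-01 -3.000e-04 -3.231e-01]
 [-3.231e-01 -6.000e-04  9.464e-01]]
top (302, 231) [0.46781929 0.0690109  0.        ]
top (338, 192) [ 0.60365401 -0.0500185   0.        ]
top (293, 189) [0.57397404 0.09058546 0.15      ]
top (330, 190) [ 0.59271668 -0.02160727  0.07      ]
top (333, 222) [ 0.48865575 -0.03237876  0.07      ]
top (297, 224) [0.46818323 0.07523167 0.15      ]
top (317, 252) [0.39597035 0.01685907 0.04      ]
top (349, 190) [ 0.60124809 -0.08483843  0.04      ]
top (208, 227) [0.47189978 0.37422958 0.03      ]
top (455, 221) [ 0.50488856 -0.43232286  0.03      ]
```

View pics/a_c1.png

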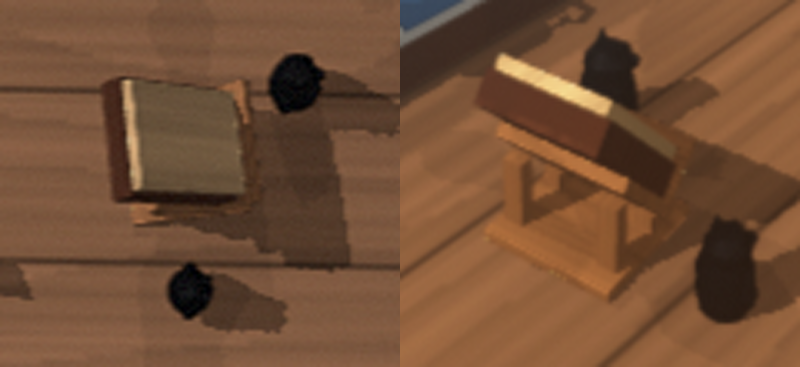

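```bash
cat > h.py <<'E'
from station import arm, effector, planner, snapshot, camera_model
import cv2,numpy as np
from scipy.spatial.transform import Rotation as Ro
def quat(R):
    q=Ro.from_matrix(R).as_quat(); return [q[3],q[0],q[1],q[2]]
def mat(q): return Ro.from_quat([q[1],q[2],q[3],q[0]]).as_matrix()
def tray_axes(yaw): # yaw of rest
    c,s=np.cos(yaw),np.sin(yaw); Rz=np.array([[c,-s,0],[s,c,0],[0,0,1]])
    k=np.sqrt(.5)
    return Rz, Rz@np.array([[k,0,k],[0,1,0],[-k,0,k]])  # cols tray x,y,z
def corner(xy,yaw): Rz,_=tray_axes(yaw); return np.array([*xy,0])+Rz@np.array([.025,0,.035])
# tray frame point -> world: corner + A@[x-0.0675, y, z]
def tool_R(A,s): # tool z=tray x, tool y = s*tray z
    z=A[:,0]; y=s*A[:,2]; return np.column_stack([np.cross(y,z),y,z])
E
python3 - <<'E'
from h import *
xy=(.533,.015);yaw=np.deg2rad(-81.7)
Rz,A=tray_axes(yaw);c=corner(xy,yaw);print(c)
P=lambda x,y,z:c+A@np.array([x-.0675,y,z])
for s in (1,-1):
  for nm,d in (("pre",(-.0675-.07,0)),("grasp",(-.031,0)),("lift",(-.031,.16))):
    p=P(d[0],0,.02)+np.array([0,0,d[1]])
    j=planner.ik(p,quat(tool_R(A,s)));print(s,nm,p.round(3),None if j is None else np.round(j,2))
for y in np.arange(0,360,30):
    t=np.deg2rad(y);R=np.column_stack([[np.cos(t),np.sin(t),0],[np.sin(t),-np.cos(t),0],[0,0,-1]])
    j=planner.ik([.52,0.0,.36],quat(R));print(y,None if j is None else np.round(j,2))
E
```

```text
[ 0.53660891 -0.00973814  0.035     ]
1 pre [0.518 0.12  0.194] [-0.7   0.57  0.01  1.8   0.67  1.32 -2.47]
1 grasp [0.529 0.045 0.119] [-0.76  0.66  0.24  1.9   0.66  1.06 -2.44]
1 lift [0.529 0.045 0.279] [-0.58  0.4   0.01  1.83  0.71  1.36 -2.32]
-1 pre [0.518 0.12  0.194] [ 0.13  0.99 -1.24  1.77  1.24  1.95  0.28]
-1 grasp [0.529 0.045 0.119] [ 0.15  0.92 -0.99  1.87  1.25  1.68  0.31]
-1 lift [0.529 0.045 0.279] [ 0.3   0.78 -1.26  1.8   1.17  1.89  0.48]
0 [ 0.97  0.37 -1.28  1.71  0.37  1.34 -1.95]
30 [ 1.    0.42 -1.36  1.71  0.42  1.36 -1.47]
60 [ 1.05  0.54 -1.51  1.71  0.54  1.42 -1.07]
90 [ 0.85  0.28 -1.08  1.71  0.26  1.3  -0.28]
120 [ 0.73  0.23 -0.91  1.71  0.19  1.29  0.3 ]
150 [ 0.97  0.37 -1.29  1.71  0.37  1.34  0.66]
180 [ 0.73  0.23 -0.91  1.71  0.19  1.29  1.35]
210 [ 0.97  0.37 -1.29  1.71  0.37  1.34  1.71]
240 [ 0.97  0.37 -1.29  1.71  0.37  1.34  2.23]
270 None
300 [-0.65  0.16  0.68  1.76 -0.1   1.26 -2.56]
330 [ 0.9   0.31 -1.16  1.71  0.29  1.31 -2.41]
```

Run:
```python
from h import *
t=np.deg2rad(210);R=np.column_stack([[np.cos(t),np.sin(t),0],[np.sin(t),-np.cos(t),0],[0,0,-1]])
p=np.array([.53,.02,.30])-.016*R[:,0]; p[2]=.30
print(planner.ik(p,quat(R)))
arm.move_ptp(p,quat(R))
m=camera_model("wrist"); im=snapshot("wrist"); cv2.imwrite("pics/b_wrist.png",im[:,:,::-1]); np.savez("b.npz",K=m["K"],R=m["R"],t=m["t"])
o=arm.get_obs();print(o["time"],o["q"].round(2),o["position"])
```

```text
[ 0.85394622  0.53116369 -1.29357252  1.73742246  0.53222648  1.28729752
  1.53305025]
2.8667 [ 0.85  0.53 -1.29  1.74  0.53  1.29  1.53] [0.54402618 0.0269757  0.29978653]
```

View pics/b_wrist.png

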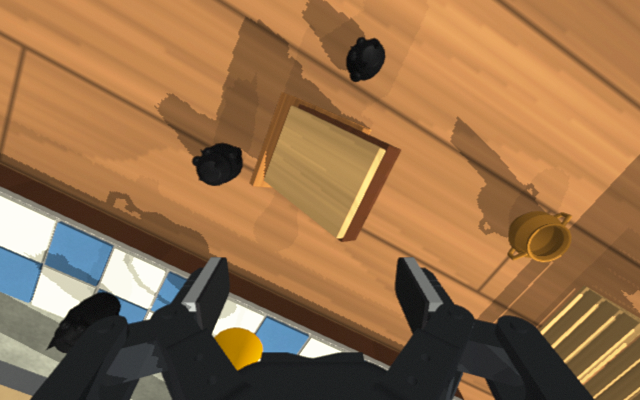

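Run:
```python
from h import *
xy=(.533,.015);yaw=np.deg2rad(-81.7)
Rz,A=tray_axes(yaw);c=corner(xy,yaw)
P=lambda x,y,z:c+A@np.array([x-.0675,y,z])
for s in (1,-1):
  for d in (.15,.10,.07):
    p=P(-.0675-d,0,.02);j=planner.ik(p,quat(tool_R(A,s)));print(s,d,p.round(3),None if j is None else np.round(j,2))
# sharpen detail
a=cv2.imread("pics/b_wrist.png")[85:250,240:410];cv2.imwrite("pics/b_c.png",cv2.resize(a,None,fx=3.5,fy=3.5,interpolation=2))
```

```text
1 0.15 [0.51  0.176 0.251] [-1.56  1.03  1.35  1.72 -0.23  1.27 -1.65]
1 0.1 [0.515 0.141 0.215] [-1.54  1.08  1.35  1.79 -0.29  1.17 -1.6 ]
1 0.07 [0.518 0.12  0.194] [-1.52  1.11  1.35  1.82 -0.33  1.12 -1.56]
-1 0.15 [0.51  0.176 0.251] [-0.09  0.77 -1.01  1.67  1.02  1.84  0.39]
-1 0.1 [0.515 0.141 0.215] [-0.05  0.77 -0.95  1.74  1.04  1.75  0.39]
-1 0.07 [0.518 0.12  0.194] [-0.04  0.77 -0.91  1.77  1.05  1.69  0.38]
```

View pics/b_c.png

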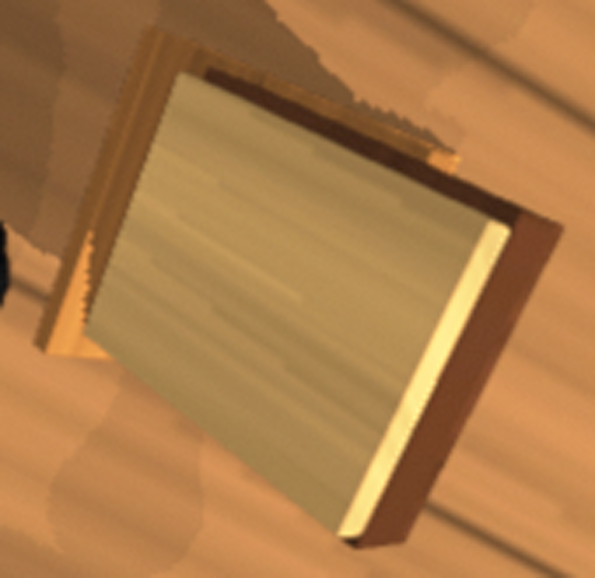

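```bash
cat > fitfk.py <<'E'
from h import *
from scipy.optimize import least_squares
rng=np.random.default_rng(0);Q=[];PP=[];RR=[]
for i in range(60):
    p=np.array([rng.uniform(.35,.65),rng.uniform(-.3,.3),rng.uniform(.15,.5)])
    R=(Ro.from_euler('z',rng.uniform(-3,3))*Ro.from_euler('x',np.pi+rng.uniform(-.8,.8))*Ro.from_euler('y',rng.uniform(-.5,.5))).as_matrix()
    j=planner.ik(p,quat(R))
    if j is not None: Q.append(j);PP.append(p);RR.append(R)
Q=np.array(Q);PP=np.array(PP);RR=np.array(RR);print(len(Q))
# xArm-style modified DH: per-joint alpha,a,d,theta offset
def fk(q,par,full=False):
    q=np.atleast_2d(q);d=par.reshape(8,4);T=np.tile(np.eye(4),(len(q),1,1));out=[]
    for i in range(8):
        al,a,dd,th=d[i];t=th+(q[:,i] if i<7 else 0)
        c,s=np.cos(t),np.sin(t) ; t0=0*c
        ca,sa=np.cos(al),np.sin(al)
        M=np.stack([np.stack([c,-s,t0,t0+a],-1),np.stack([s*ca,c*ca,t0-sa,t0-sa*dd],-1),np.stack([s*sa,c*sa,t0+ca,t0+ca*dd],-1),np.stack([t0,t0,t0,t0+1],-1)],1)
        T=T@M;out.append(T[:,:3,3])
    return (T,out) if full else T
h=np.pi/2
g=np.array([[0,0,.267,0],[-h,0,0,0],[h,0,.293,0],[h,.0525,0,0],[h,.0775,.3425,0],[h,0,0,0],[-h,.076,.097+.17,0],[0,0,0,0]],float).ravel()
def res(par):
    T=fk(Q,par); return np.r_[(T[:,:3,3]-PP).ravel(),.3*(T[:,:3,:3]-RR).ravel()]
best=None
for k in range(12):
    g0=g+ (0 if k==0 else rng.normal(0,.4,32)*np.tile([0,0.1,.2,1.5],8))
    s=least_squares(res,g0,max_nfev=400)
    if best is None or s.cost<best.cost: best=s
    if best.cost<1e-6: break
print(k,best.cost);np.save("dh.npy",best.x);print(best.x.reshape(8,4).round(3)); 
o=arm.get_obs();print(fk(o["q"],best.x)[0].round(4),o["position"])
E
python3 fitfk.py
```

```text
45
11 5.70898451298128
[[-2.13000e-01  9.58000e-01  4.66000e-01 -2.61900e+00]
 [-1.38800e+00 -4.70000e-02 -3.90000e-02 -7.40000e-02]
 [ 1.51800e+00  8.70000e-02 -6.50000e-01  6.48300e+00]
 [-2.51000e+00 -6.30000e-02 -9.20000e-02  5.42900e+00]
 [ 2.47500e+00 -1.23000e-01  1.01100e+00 -5.25000e+00]
 [ 2.45600e+00 -5.40000e-02 -2.24000e-01  3.29300e+00]
 [-3.86000e-01 -3.10000e-02  6.24000e-01  7.20998e+02]
 [-8.00000e-02 -3.34000e-01  5.40000e-02  7.20289e+02]]
[[-0.8673 -0.6988  0.093   0.4701]
 [-0.6999  0.7129  0.033  -0.0016]
 [-0.1676 -0.0225 -0.9815  0.2879]
 [-0.3344  0.0044  0.0543  1.    ]] [0.54402618 0.0269757  0.29978653]
```

```bash
sed -i 's/(q\[:,i\] if i<7 else 0)/(q[:,i] if i<7 else 0*q[:,0])/' fitfk.py; python3 fitfk.py
```

```text
45
11 5.786373917783993
[[-0.21   0.958  0.452 -2.579]
 [-1.451 -0.057 -0.039 -0.026]
 [ 1.604  0.069 -0.682  3.375]
 [ 2.572  0.08  -0.117  2.393]
 [ 2.533 -0.139  1.022 -2.026]
 [ 3.841  0.056 -0.233  0.194]
 [-0.404 -0.04   0.475  0.65 ]
 [ 0.097 -0.004  0.13   0.1  ]]
[[-0.7591 -0.6463  0.0783  0.4682]
 [-0.6437  0.7631  0.0583  0.0137]
 [-0.0974 -0.0062 -0.9952  0.296 ]
 [ 0.      0.      0.      1.    ]] [0.54402618 0.0269757  0.29978653]
```

```bash
python3 - <<'E'
s=open('fitfk.py').read()
a=s.index("best=None"); b=s.index("print(k,best.cost)")
s=s[:a]+'''best=None;import time;t0_=time.time();k=0
while time.time()-t0_<420:
    k+=1
    g0=g.reshape(8,4).copy(); g0[:,0]=np.r_[rng.choice([0,np.pi]),rng.choice([-h,h],6),0]
    g0[:,3]=h*rng.integers(0,4,8); g0[1:7,3]=np.pi*rng.integers(0,2,6); g0[:,1]*=rng.choice([-1,1],8);g0[:,2]*=1
    for nf in (12,60,300):
        s_=least_squares(res,g0.ravel(),max_nfev=nf); g0=s_.x
        if s_.cost>{12:4.,60:.5,300:1e9}[nf]: break
    if best is None or s_.cost<best.cost: best=s_
    if best.cost<1e-5: break
'''+s[b:]
open('fitfk.py','w').write(s)
E
python3 fitfk.py
```

```text
45
129 1.022744361120902e-18
[[ 3.142  0.    -0.346  0.   ]
 [ 1.571  0.    -0.015  3.142]
 [ 1.571 -0.    -0.506 -0.   ]
 [-1.571 -0.    -0.012  6.283]
 [-4.712  0.    -0.471 -0.   ]
 [-1.571 -0.    -0.     3.142]
 [-1.571  0.    -0.044 -6.172]
 [-3.142 -0.     0.301  7.965]]
[[-8.670e-01 -4.982e-01 -3.000e-04  5.440e-01]
 [-4.982e-01  8.670e-01 -2.000e-04  2.700e-02]
 [ 4.000e-04  0.000e+00 -1.000e+00  2.998e-01]
 [ 0.000e+00  0.000e+00  0.000e+00  1.000e+00]] [0.54402618 0.0269757  0.29978653]
```

```bash
cat > fit.py <<'E'
from h import *
from scipy.optimize import least_squares
def proj(m,X):
    Y=np.asarray(X)@np.array(m["R"]).T+np.array(m["t"]); u=Y@np.array(m["K"]).T; return u[:,:2]/u[:,2:]
# tray-frame corners (m); name->xyz
L=.0675
def world(par,pts):
    x,y,yaw,dy,dz=par; Rz,A=tray_axes(yaw); c=corner((x,y),yaw)
    pts=np.asarray(pts,float); return c+np.array([0,0,dz])+(pts+[-L,dy,0])@A.T
def overlay(im,m,par,f):
    for (hy,z0,z1,col) in ((.055,0,.028,(0,0,255)),(.05,.028,.04,(0,255,0))):
        V=np.array([[sx*L,sy*hy,z] for z in (z0,z1) for sx in (-1,1) for sy in (-1,1)])
        p=proj(m,world(par,V)); E=[(0,1),(0,2),(1,3),(2,3),(4,5),(4,6),(5,7),(6,7),(0,4),(1,5),(2,6),(3,7)]
        for a,b in E: cv2.line(im,tuple((p[a]*f*8+f*4).astype(int)),tuple((p[b]*f*8+f*4).astype(int)),col,1,cv2.LINE_AA,3)
    pr=np.array(par);pr[3]=0
    V=np.array([[L+x,sy*.06,z] for z in (0,.052) for x in (0,.01) for sy in (-1,1)]+[[L-.082,sy*.06,0] for sy in (-1,1)])
    p=proj(m,world(pr,V))
    for a,b in E+[(8,9),(8,0),(9,1)]: cv2.line(im,tuple((p[a]*f*8+f*4).astype(int)),tuple((p[b]*f*8+f*4).astype(int)),(255,0,255),1,cv2.LINE_AA,3)
    return im
E
python3 - <<'E'
from fit import *
mA=dict(np.load("b.npz"))
cr={(L,-.05,.04):(183,72),(-L,-.05,.04):(495,222),(-L,.05,.04):(340,537),(L,.05,.04):(85,330),(-L,-.05,.028):(511,228),(-L,-.055,0):(563,228),(-L,.055,0):(407,542)}
pts=np.array(list(cr));px=np.array(list(cr.values()))/3.5+[240,85]-0.36
f=lambda q:(proj(mA,world(q,pts))-px).ravel()
s=least_squares(lambda q:np.r_[f(np.r_[q,0,0])],[.533,.015,-1.42]);print(s.x,f(np.r_[s.x,0,0]).reshape(-1,2).round(1).tolist())
s2=least_squares(lambda q:f(np.r_[q[:3],0,q[3]]),[.533,.015,-1.42,0]);print(s2.x,np.abs(f(np.r_[s2.x[:3],0,s2.x[3]])).max())
p=np.r_[s.x,0,0];np.save("p0.npy",p)
im=cv2.resize(cv2.imread("pics/b_wrist.png"),None,fx=4,fy=4,interpolation=2)
im=overlay(im,mA,p,4);cv2.imwrite("pics/b_ov.png",im[330:930,940:1640])
E
```

```text
[ 0.53186157  0.02633846 -1.44192546] [[-1.0, -0.7], [-0.2, -0.3], [-0.3, 0.6], [-1.0, 0.9], [1.2, 0.0], [1.2, -0.2], [-0.3, 0.2]]
[ 0.53228825  0.02723475 -1.4429961  -0.00383987] 0.759990611585863
```

View pics/b_ov.png

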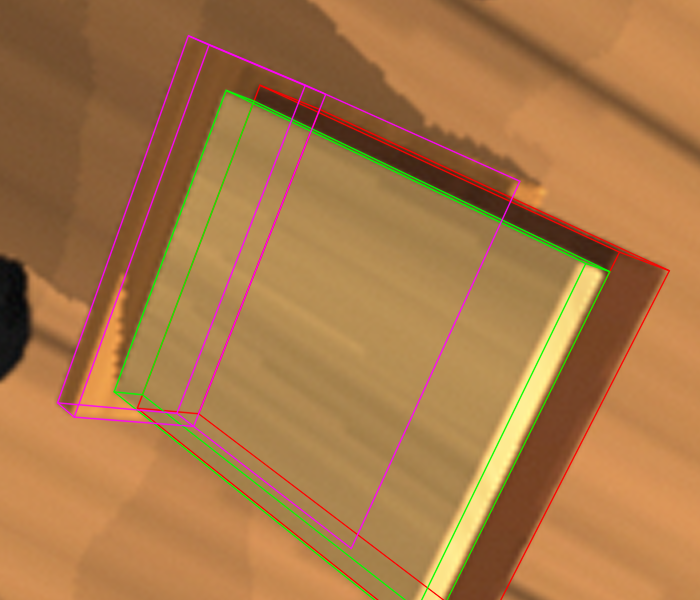

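```bash
cat > kin.py <<'E'
from h import *
from scipy.optimize import least_squares
DH=np.load("dh.npy").reshape(8,4)
lo=np.array([-2.88,-.31,-1.54,.2,-1.41,.19,-2.57]);hi=np.array([2.88,2.03,1.56,2.42,4.55,2.02,2.57])
def fk(q,full=False):
    T=np.eye(4);out=[]
    for i in range(8):
        al,a,d,th=DH[i];t=th+(q[i] if i<7 else 0);c,s=np.cos(t),np.sin(t);ca,sa=np.cos(al),np.sin(al)
        T=T@np.array([[c,-s,0,a],[s*ca,c*ca,-sa,-sa*d],[s*sa,c*sa,ca,ca*d],[0,0,0,1]]);out.append(T[:3,3].copy())
    return (T,out) if full else T
def ik(p,R,q0,w=1e-3):
    def f(q):
        T=fk(q);return np.r_[(T[:3,3]-p)*5,(T[:3,:3]-R).ravel(),w*(q-q0)]
    s=least_squares(f,np.clip(q0,lo+.01,hi-.01),bounds=(lo,hi));T=fk(s.x)
    return s.x,np.linalg.norm(T[:3,3]-p)*1e3,np.abs(T[:3,:3]-R).max()
E
python3 - <<'E'
from kin import *
from fit import world
p=np.load("p0.npy");Rz,A=tray_axes(p[2])
W=lambda x,z,up=0:world(p,[[x,0,z]])[0]+np.array([0,0,up])
seeds=[(-.7,.57,.01,1.8,.67,1.32,-2.47),(-1.1,.76,.68,1.71,.22,1.33,-2.05),(-1.52,1.11,1.35,1.82,-.33,1.12,-1.56)]
for s in (1,):
  for sd in seeds:
    q=np.array(sd)
    for nm,pos in (("pre",W(-.2175,.02)),("grasp",W(-.036,.02)),("lift",W(-.036,.02,.17))):
        q,e,er=ik(pos,tool_R(A,s),q); T,o=fk(q,True)
        print(s,nm,q.round(2),round(e,2),round(er,4),"elbow",o[3].round(2),"wrist",o[5].round(2))
E
```

```text
1 pre [-0.76  0.55 -0.02  1.66  0.61  1.49 -2.45] 0.0 0.0 elbow [0.21 0.16 0.78] wrist [0.48 0.43 0.49]
1 grasp [-0.63  0.65  0.05  1.87  0.73  1.15 -2.52] 0.0 0.0 elbow [0.26 0.16 0.75] wrist [0.5  0.3  0.37]
1 lift [-0.62  0.4   0.04  1.79  0.68  1.4  -2.31] 0.0 0.0 elbow [0.18 0.09 0.81] wrist [0.5  0.3  0.54]
1 pre [-1.26  0.66  0.71  1.68  0.29  1.33 -2.15] 0.0 0.0 elbow [0.11 0.28 0.75] wrist [0.48 0.43 0.49]
1 grasp [-1.11  0.78  0.7   1.89  0.31  0.95 -2.17] 0.0 0.0 elbow [0.18 0.3  0.71] wrist [0.5  0.3  0.37]
1 lift [-1.19  0.51  0.8   1.81  0.41  1.24 -2.05] 0.0 0.0 elbow [0.11 0.22 0.79] wrist [0.5  0.3  0.54]
1 pre [-1.57  1.09  1.4   1.69 -0.3   1.31 -1.61] 0.0 0.0 elbow [0.02 0.44 0.59] wrist [0.48 0.43 0.49]
1 grasp [-1.41  1.18  1.26  1.9  -0.39  0.95 -1.54] 0.0 0.0 elbow [0.09 0.45 0.55] wrist [0.5  0.3  0.37]
1 lift [-1.49  1.    1.49  1.82 -0.23  1.16 -1.44] 0.0 0.0 elbow [0.05 0.42 0.63] wrist [0.5  0.3  0.54]
```

Run:
```python
from kin import *
from fit import *
p=np.load("p0.npy");Rz,A=tray_axes(p[2])
pos=world(p,[[-.2175,0,.02]])[0]
q,e,_=ik(pos,tool_R(A,1),np.array([-1.2,.7,.7,1.69,.3,1.3,-2.12]))
q0=arm.get_obs()["q"]
for t in np.linspace(0,1,9):
    T,o=fk(q0+t*(q-q0),True);print(T[:3,3].round(3),T[:3,2].round(2),o[3].round(2))
np.save("qpre.npy",q);print(q.round(3),e)
```

```text
[0.544 0.027 0.3  ] [-0. -0. -1.] [ 0.16 -0.21  0.78]
[0.534 0.053 0.246] [-0.11 -0.06 -0.99] [ 0.21 -0.17  0.77]
[0.522 0.073 0.202] [-0.19 -0.16 -0.97] [ 0.25 -0.11  0.77]
[0.51  0.088 0.17 ] [-0.23 -0.27 -0.93] [ 0.28 -0.04  0.77]
[0.503 0.099 0.154] [-0.24 -0.39 -0.89] [0.28 0.03 0.76]
[0.502 0.111 0.154] [-0.2  -0.5  -0.84] [0.27 0.11 0.76]
[0.506 0.128 0.17 ] [-0.13 -0.59 -0.79] [0.24 0.18 0.76]
[0.51  0.153 0.203] [-0.03 -0.66 -0.75] [0.18 0.24 0.76]
[0.511 0.187 0.251] [ 0.09 -0.7  -0.71] [0.11 0.28 0.75]
[-1.26   0.655  0.7    1.677  0.292  1.334 -2.159] 8.709462682391528e-06
```

Run:
```python
from kin import *
from fit import *
q=np.load("qpre.npy");q0=arm.get_obs()["q"]
mid=(q0+q)/2;T=fk(mid)
v,e,_=ik(np.array([.5,.14,.38]),T[:3,:3],mid);print(v.round(2),e)
lowest=9
for a,b in ((q0,v),(v,q)):
    for t in np.linspace(0,1,7):
        T,o=fk(a+t*(b-a),True);print(T[:3,3].round(3),T[:3,2].round(2),o[3].round(2))
arm.move_j(v);arm.move_j(q)
m=camera_model("wrist"); im=snapshot("wrist"); cv2.imwrite("pics/c_wrist.png",im[:,:,::-1]); np.savez("c.npz",K=m["K"],R=m["R"],t=m["t"])
o=arm.get_obs();print(o["time"],o["q"].round(3),o["position"],o["contact_force"],o["gripper_width"])
im=cv2.resize(im[:,:,::-1],None,fx=4,fy=4,interpolation=2)
c=proj(m,world(np.load("p0.npy"),[[-L,0,.02]]))[0];print(c)
p=np.load("p0.npy");im2=overlay(im.copy(),m,p,4)
x,y=(c*4).astype(int);x=max(x-400,0);y=max(y-300,0)
cv2.imwrite("pics/c_crop.png",im[y:y+600,x:x+800]);cv2.imwrite("pics/c_ov.png",im2[y:y+600,x:x+800]);print(x,y)
```

```text
[-0.24  0.4  -0.34  1.45  0.33  1.74 -0.22] 5.9667395577222254e-05
[0.544 0.027 0.3  ] [-0. -0. -1.] [ 0.16 -0.21  0.78]
[0.538 0.041 0.294] [-0.08 -0.07 -0.99] [ 0.19 -0.18  0.78]
[0.532 0.057 0.297] [-0.14 -0.14 -0.98] [ 0.21 -0.13  0.79]
[0.526 0.074 0.307] [-0.19 -0.21 -0.96] [ 0.22 -0.09  0.79]
[0.519 0.093 0.326] [-0.22 -0.28 -0.94] [ 0.22 -0.05  0.8 ]
[0.511 0.115 0.35 ] [-0.23 -0.34 -0.91] [ 0.21 -0.01  0.8 ]
[0.5  0.14 0.38] [-0.24 -0.39 -0.89] [0.2  0.02 0.81]
[0.5  0.14 0.38] [-0.24 -0.39 -0.89] [0.2  0.02 0.81]
[0.503 0.153 0.337] [-0.22 -0.44 -0.87] [0.21 0.06 0.8 ]
[0.503 0.163 0.3  ] [-0.2  -0.5  -0.84] [0.21 0.11 0.79]
[0.503 0.17  0.272] [-0.15 -0.56 -0.81] [0.2  0.15 0.78]
[0.504 0.176 0.254] [-0.09 -0.62 -0.78] [0.18 0.2  0.77]
[0.507 0.181 0.246] [-0.01 -0.67 -0.75] [0.15 0.24 0.76]
[0.511 0.187 0.251] [ 0.09 -0.7  -0.71] [0.11 0.28 0.75]
6.1583 [-1.258  0.654  0.699  1.677  0.292  1.334 -2.158] [0.51122353 0.18678445 0.25068641] [ 0.42169969 -0.03481605  0.4994883 ] 0.08539660594864845
[311.75941416 188.76388645]
847 455
```

View pics/c_crop.png

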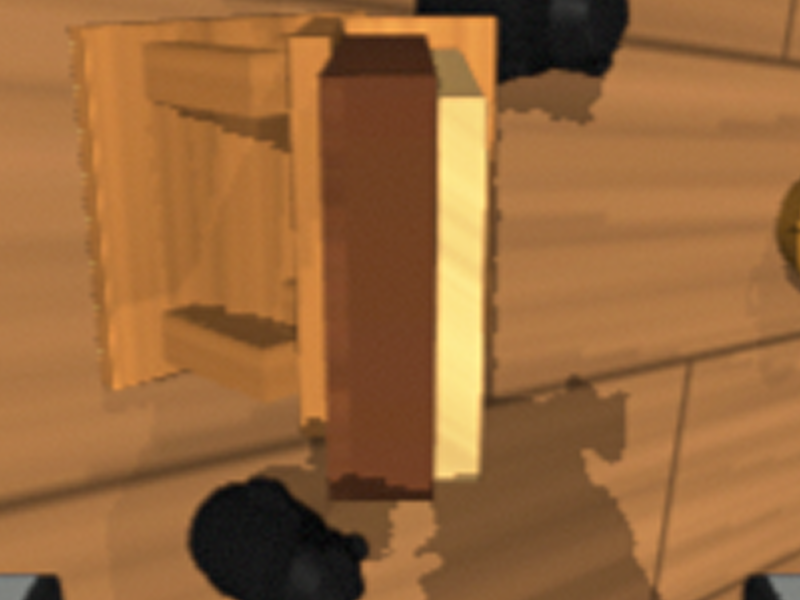

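View pics/c_ov.png

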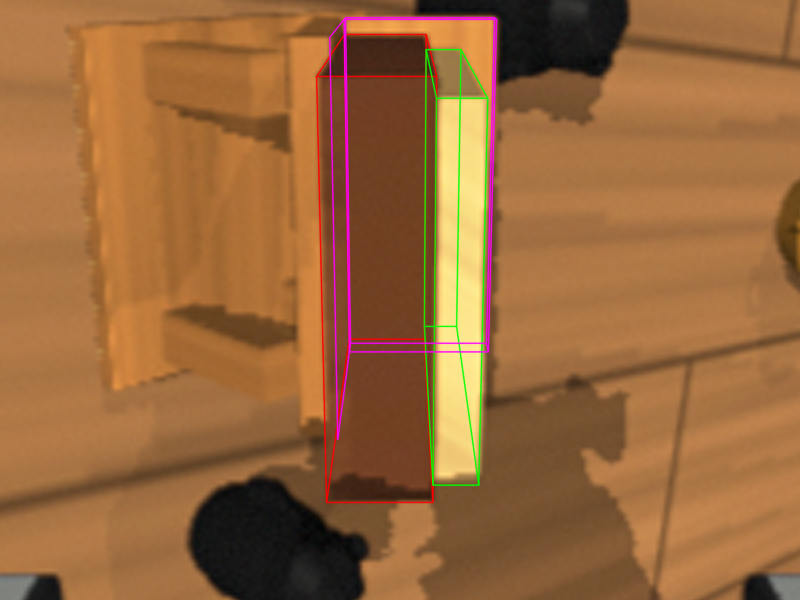

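Run:
```python
from fit import *
mA=dict(np.load("b.npz"));mC=dict(np.load("c.npz"))
cr={(L,-.05,.04):(183,72),(-L,-.05,.04):(495,222),(-L,.05,.04):(340,537),(L,.05,.04):(85,330),(-L,-.05,.028):(511,228),(-L,-.055,0):(563,228),(-L,.055,0):(407,542)}
pA=np.array(list(cr));xA=np.array(list(cr.values()))/3.5+[240,85]-0.36
cc={(-L,.055,0):(322,76),(-L,.055,.028):(435,76),(-L,-.055,0):(329,499),(-L,-.055,.028):(433,499),(-L,.05,.04):(486,97),(-L,-.05,.04):(481,480),(L,.055,.028):(428,36),(L,.05,.04):(462,52)}
pC=np.array(list(cc));xC=(np.array(list(cc.values()))+[847,455])/4-.375
f=lambda q:np.r_[(proj(mA,world(q,pA))-xA).ravel(),(proj(mC,world(q,pC))-xC).ravel()]
for nm,g in (("no dz",lambda q:np.r_[q,0,0]),("dz",lambda q:np.r_[q[:3],0,q[3]])):
    s=least_squares(lambda q:f(g(q)),[.532,.026,-1.44]+([0] if nm=="dz" else []))
    print(nm,s.x.round(5),np.sqrt(np.mean(s.fun**2)),s.fun.round(1).tolist())
    if nm=="no dz": np.save("p1.npy",np.r_[s.x,0,0])
s=least_squares(lambda q:f(np.r_[q,0,0])[14:],[.532,.026,-1.44]);print("C only",s.x)
# rest lateral in view C: ledge/rest features
```

```text
no dz [ 0.53185  0.02598 -1.44407] 0.6644290303159318 [-1.2, -0.9, -0.5, -0.4, -0.7, 0.4, -1.3, 0.7, 0.9, -0.0, 1.0, -0.2, -0.8, 0.2, -1.2, -0.2, 0.5, -0.2, -0.7, 0.4, -0.1, 0.5, 0.5, 0.0, -0.6, 1.0, -0.5, -0.5, -0.3, -0.7]
dz [ 5.31850e-01  2.59900e-02 -1.44404e+00  2.00000e-05] 0.6643815664593135 [-1.2, -0.9, -0.5, -0.4, -0.7, 0.5, -1.3, 0.7, 0.9, -0.0, 1.0, -0.2, -0.7, 0.2, -1.2, -0.2, 0.6, -0.2, -0.6, 0.5, -0.1, 0.5, 0.5, 0.0, -0.6, 1.0, -0.4, -0.5, -0.3, -0.7]
C only [ 0.53183668  0.02544633 -1.44468841]
```

Run:
```python
from kin import *
from fit import *
p=np.load("p1.npy");Rz,A=tray_axes(p[2]);R=tool_R(A,1)
W=lambda x,z,y=0:world(p,[[x,y,z]])[0]
arm.move_l(W(-.11,.02),speed=.12,ori=quat(R))
r=arm.move_l(W(-.033,.02),speed=.05,contact_N=8)
o=arm.get_obs();print(r,o["time"],o["q"].round(3),(A.T@(o["position"]-W(0,0))).round(4),o["contact_force"]@A)
for n in ["side","wrist"]:
    m=camera_model(n);im=snapshot(n); cv2.imwrite(f"pics/d_{n}.png",im[:,:,::-1])
im=cv2.imread("pics/d_side.png")[170:290,270:400];cv2.imwrite("pics/d_sc.png",cv2.resize(im,None,fx=5,fy=5,interpolation=2))
```

```text
False 8.9 [-1.105  0.78   0.692  1.89   0.317  0.945 -2.17 ] [-0.0333  0.0002  0.0198] [ 0.18521853  0.09361158 -0.43129622]
```

View pics/d_sc.png

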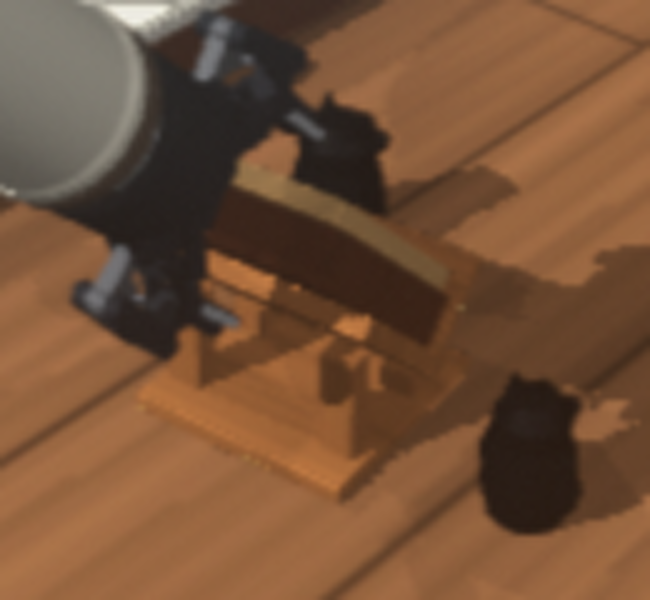

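View pics/d_wrist.png

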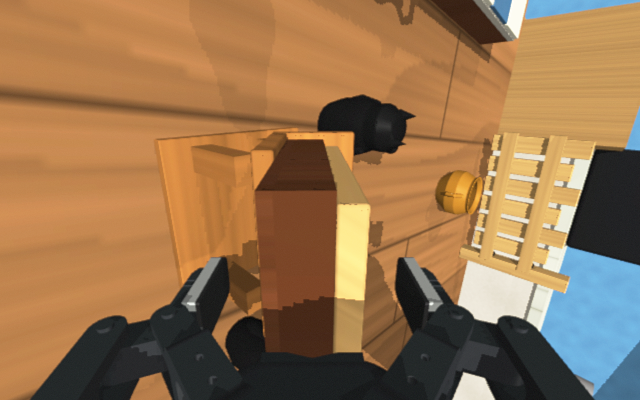

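Run:
```python
from kin import *
from fit import *
p=np.load("p1.npy");Rz,A=tray_axes(p[2]);R=tool_R(A,1)
W=lambda x,z,y=0:world(p,[[x,y,z]])[0]
def st(n):
    o=arm.get_obs();print(n,round(o["time"],2),(A.T@(o["position"]-W(0,0))*1e3).round(2),(o["contact_force"]@A).round(2),(o["ft_torque"]@A).round(2),round(o["gripper_width"],4))
arm.move_l(W(-.0328,.0205),speed=.02);st("adj")
effector.command_gripper(.046);st("46")
effector.command_gripper(.02);st("closed")
arm.hold(.3);st("hold")
m=camera_model("wrist");im=snapshot("wrist");cv2.imwrite("pics/e_wrist.png",im[:,:,::-1]);np.savez("e.npz",K=m["K"],R=m["R"],t=m["t"])
```

```text
adj 9.25 [-3.284e+01  1.000e-02  2.055e+01] [-0.32 -0.59  0.15] [ 0.04  0.76 -0.01] 0.0852
46 9.72 [-3.278e+01 -1.000e-02  2.052e+01] [0.39 0.46 0.12] [-0.08  0.75 -0.02] 0.0462
closed 9.94 [-32.97   0.07  20.57] [-2.37 -0.13  0.76] [-0.12  0.49 -0.16] 0.0395
hold 10.24 [-32.98   0.08  20.54] [-3.72 -1.    1.62] [-0.2   0.41 -0.28] 0.0392
```

View pics/e_wrist.png

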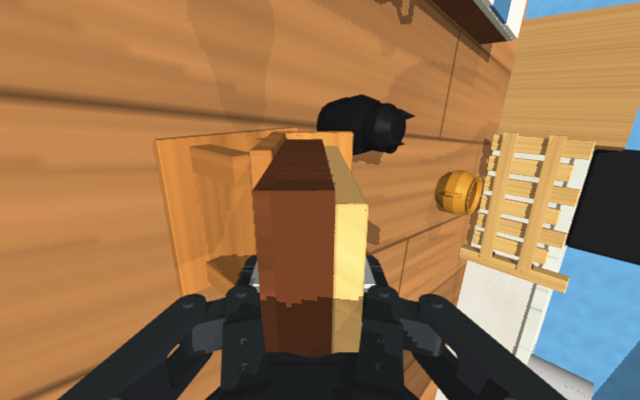

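Run:
```python
from kin import *
from fit import *
p=np.load("p1.npy");Rz,A=tray_axes(p[2]);R=tool_R(A,1)
W=lambda x,z,y=0:world(p,[[x,y,z]])[0]
def st(n):
    o=arm.get_obs();print(n,round(o["time"],2),(A.T@(o["position"]-W(0,0))*1e3).round(2),o["contact_force"].round(2),(o["ft_torque"]@A).round(2),round(o["gripper_width"],4))
g=W(-.0328,.0205)
arm.move_l(g+[0,0,.006],speed=.02);st("up6")
m=camera_model("wrist");im=snapshot("wrist");cv2.imwrite("pics/f1_wrist.png",im[:,:,::-1])
arm.move_l(g+[0,0,.13],speed=.08);st("lift")
arm.hold(.2);st("h")
m=camera_model("wrist");im=snapshot("wrist");cv2.imwrite("pics/f_wrist.png",im[:,:,::-1]);np.savez("f.npz",K=m["K"],R=m["R"],t=m["t"])
im=snapshot("side");cv2.imwrite("pics/f_side.png",im[:,:,::-1])
im=im[130:290,240:420,::-1];cv2.imwrite("pics/f_sc.png",cv2.resize(im,None,fx=3.5,fy=3.5,interpolation=2))
print(arm.get_obs()["q"].round(3))
```

```text
up6 10.74 [-36.97  -0.09  24.49] [-0.57 -0.32 -3.61] [-0.02  1.42  0.07] 0.039
lift 12.49 [-124.41   -0.25  112.15] [-0.22  0.11 -3.28] [-0.01  1.39 -0.03] 0.0392
h 12.69 [-1.2454e+02 -1.1000e-01  1.1230e+02] [-0.1   0.52 -5.31] [-0.01  1.37  0.04] 0.0395
[-1.17   0.571  0.776  1.845  0.388  1.159 -2.081]
```

View pics/f_wrist.png

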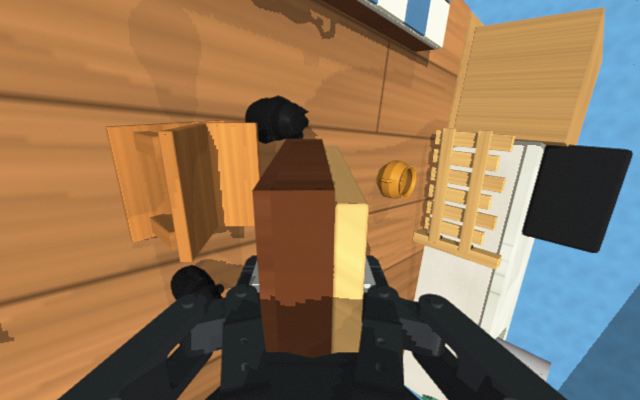

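View pics/f_sc.png

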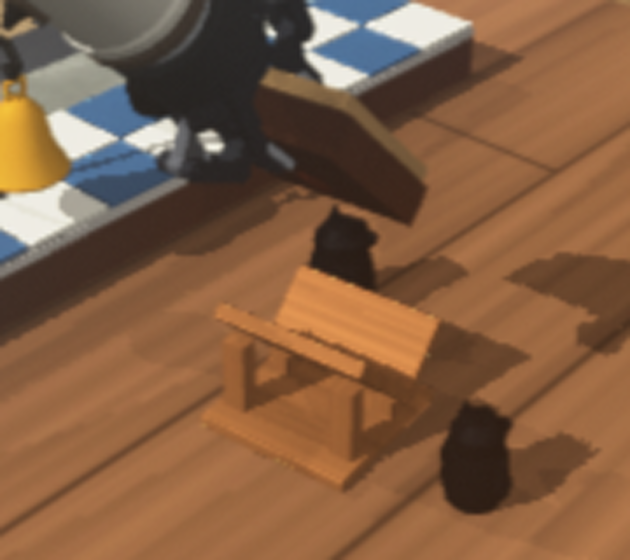

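Run:
```python
from kin import *
from fit import *
p=np.load("p1.npy");Rz,A=tray_axes(p[2]);R=tool_R(A,1)
o=arm.get_obs();q0=np.array(o["q"])
Rv=Ro.from_rotvec(A[:,1]*np.deg2rad(45)).as_matrix()@R
print(Rv.round(2))
best=None
for pos in ([.52,.08,.33],[.52,.10,.33],[.5,.12,.33],[.52,.05,.35],[.48,.1,.35],[.5,.05,.33]):
    q,e,_=ik(np.array(pos),Rv,q0);print(pos,q.round(2),round(e,3))
    if e<.1:
        z=[fk(q0+t*(q-q0))[:3,3].round(3).tolist() for t in (.25,.5,.75)];print("   ",z, "flip q7",q[6]+np.pi)
```

```text
[[ 0.99  0.13 -0.  ]
 [ 0.13 -0.99  0.  ]
 [-0.   -0.   -1.  ]]
[0.52, 0.08, 0.33] [-0.86  0.21  0.77  1.79 -0.16  1.21 -1.49] 0.0
    [[0.518, 0.057, 0.256], [0.513, 0.063, 0.269], [0.514, 0.071, 0.294]] flip q7 1.6481976156009606
[0.52, 0.1, 0.33] [-0.89  0.22  0.76  1.78 -0.16  1.21 -1.53] 0.0
    [[0.518, 0.062, 0.255], [0.513, 0.073, 0.269], [0.514, 0.086, 0.293]] flip q7 1.6121251956554923
[0.5, 0.12, 0.33] [-0.96  0.18  0.76  1.81 -0.13  1.2  -1.6 ] 0.0
    [[0.514, 0.067, 0.256], [0.505, 0.082, 0.27], [0.501, 0.101, 0.295]] flip q7 1.5450531882992473
[0.52, 0.05, 0.35] [-0.85  0.19  0.81  1.77 -0.14  1.25 -1.45] 0.0
    [[0.519, 0.05, 0.262], [0.515, 0.049, 0.281], [0.515, 0.05, 0.31]] flip q7 1.6938079404015995
[0.48, 0.1, 0.35] [-1.01  0.1   0.82  1.84 -0.08  1.23 -1.62] 0.0
    [[0.512, 0.063, 0.265], [0.498, 0.074, 0.286], [0.488, 0.087, 0.314]] flip q7 1.5257529648649297
[0.5, 0.05, 0.33] [-0.88  0.16  0.82  1.84 -0.12  1.2  -1.47] 0.0
    [[0.514, 0.049, 0.259], [0.505, 0.047, 0.274], [0.5, 0.048, 0.297]] flip q7 1.6732583109331465
```

Run:
```python
from kin import *
from fit import *
p=np.load("p1.npy");Rz,A=tray_axes(p[2]);R=tool_R(A,1)
def st(n):
    o=arm.get_obs();print(n,round(o["time"],2),o["position"].round(4),o["contact_force"].round(2),o["q"].round(2),round(o["gripper_width"],4))
q0=np.array(arm.get_obs()["q"])
Rv=Ro.from_rotvec(A[:,1]*np.deg2rad(45)).as_matrix()@R
q,e,_=ik(np.array([.52,.10,.33]),Rv,q0)
arm.move_j(q);st("vert")
im=snapshot("wrist");cv2.imwrite("pics/g1_wrist.png",im[:,:,::-1])
q2=q.copy();q2[6]+=np.pi;arm.move_j(q2);st("flip")
im=snapshot("wrist");cv2.imwrite("pics/g2_wrist.png",im[:,:,::-1])
q3=q0.copy();q3[6]+=np.pi;arm.move_j(q3);st("tilt")
m=camera_model("wrist");im=snapshot("wrist");cv2.imwrite("pics/g3_wrist.png",im[:,:,::-1]);np.savez("g3.npz",K=m["K"],R=m["R"],t=m["t"])
im=snapshot("side");cv2.imwrite("pics/g3_side.png",im[:,:,::-1])
a=cv2.imread("pics/g1_wrist.png");b=cv2.imread("pics/g2_wrist.png");cv2.imwrite("pics/g12.png",np.hstack([a[100:400,110:510],b[100:400,110:510]]))
```

```text
vert 13.38 [0.5197 0.0982 0.3307] [-0.51  0.45 -4.18] [-0.88  0.21  0.76  1.78 -0.16  1.21 -1.53] 0.0394
flip 16.08 [0.5199 0.1001 0.3298] [-0.18  0.67 -3.32] [-0.89  0.22  0.76  1.78 -0.16  1.21  1.61] 0.0394
tilt 16.73 [0.5279 0.0574 0.2503] [ 0.47 -1.05 -2.75] [-1.17  0.57  0.78  1.84  0.39  1.16  1.06] 0.0392
```

View pics/g12.png

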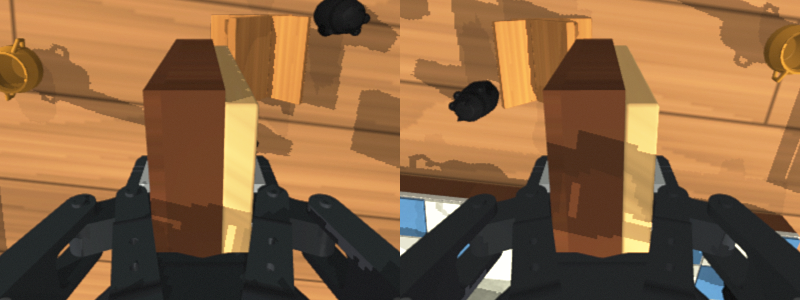

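View pics/g3_wrist.png

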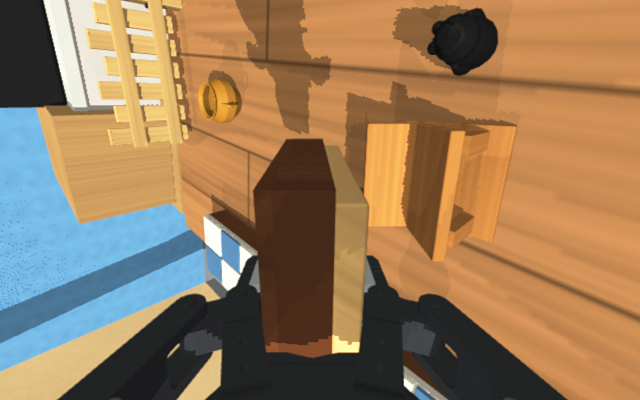

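View pics/g3_side.png

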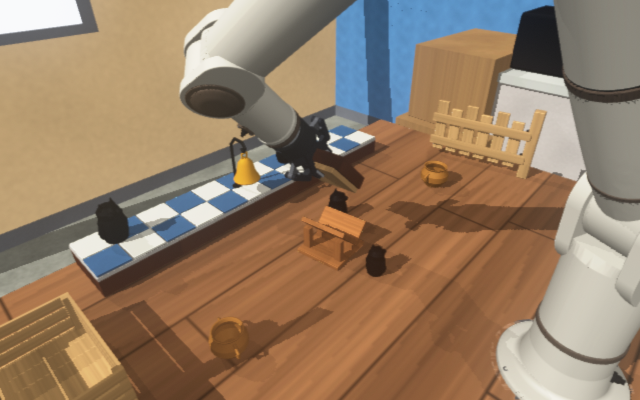

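Run:
```python
from fit import *
p=np.load("p1.npy");o=[]
for n,(x,y) in (("f",(100,100)),("g3",(355,110))):
    m=dict(np.load(n+".npz"));im=cv2.resize(cv2.imread(f"pics/{n}_wrist.png"),None,fx=4,fy=4,interpolation=2)
    raw=im.copy()
    V=np.array([[L+a,sy*.06,z] for z in (0,.052) for a in (0,.01) for sy in (-1,1)]+[[L-.082,sy*.06,0] for sy in (-1,1)])
    px=proj(m,world(p,V))*4+2
    for a,b in [(0,1),(4,5),(5,7),(7,6),(6,4),(8,9),(8,0),(9,1),(0,4),(1,5)]:cv2.line(im,tuple((px[a]*8).astype(int)),tuple((px[b]*8).astype(int)),(255,0,255),1,cv2.LINE_AA,3)
    o.append(im[y*4:y*4+600,x*4:x*4+(640 if n=="f" else 640)])
cv2.imwrite("pics/h1.png",o[0]);cv2.imwrite("pics/h2.png",o[1])
```

```text
(no output)
```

View pics/h1.png

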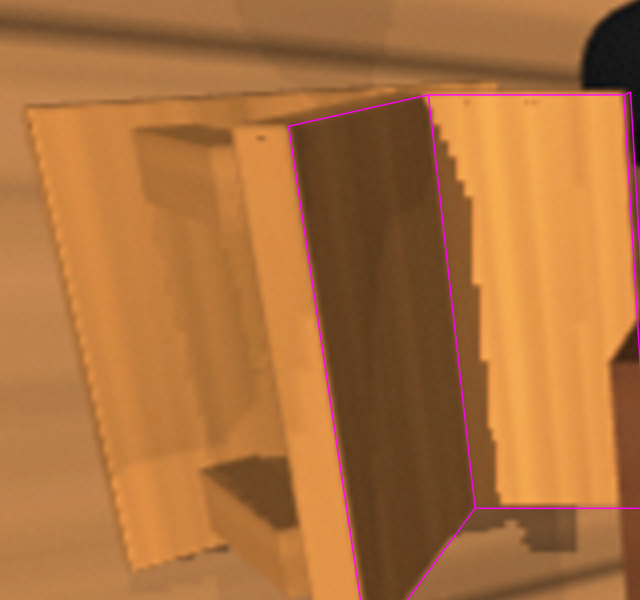

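View pics/h2.png

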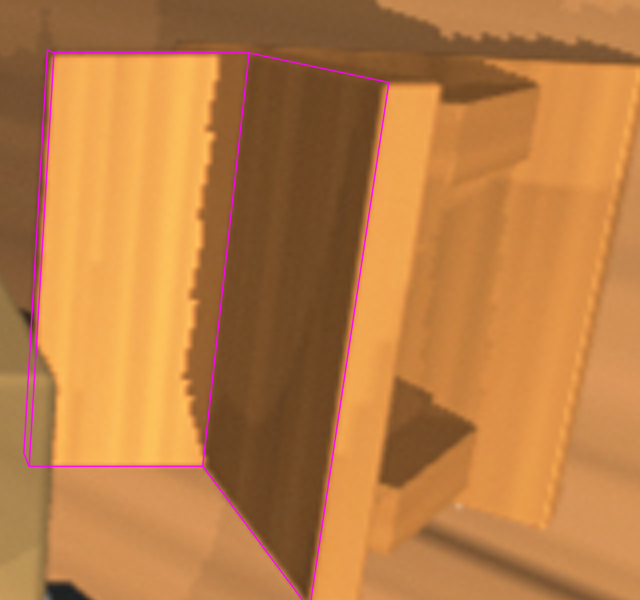

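Run:
```python
from kin import *
from fit import *
p=np.load("p1.npy");Rz,A=tray_axes(p[2]);R=tool_R(A,-1)
W=lambda x,z,y=0:world(p,[[x,y,z]])[0]
def st(n):
    o=arm.get_obs();print(n,round(o["time"],2),(A.T@(o["position"]-W(0,0))*1e3).round(2),(o["contact_force"]@A).round(2),(o["ft_torque"]@A).round(2),round(o["gripper_width"],4))
y=-.0001
arm.move_l(W(-.033-.02,.0195+.02,y),speed=.06,ori=quat(R));st("near")
arm.move_l(W(-.033-.005,.0195+.005,y),speed=.03);arm.hold(.3);st("close")
r=arm.move_l(W(-.038,.0195-.002,y),speed=.012,contact_N=3);st(f"slope {r}")
m=camera_model("wrist");im=snapshot("wrist");cv2.imwrite("pics/i_wrist.png",im[:,:,::-1]);np.savez("i.npz",K=m["K"],R=m["R"],t=m["t"])
im=snapshot("side");cv2.imwrite("pics/i_side.png",im[:,:,::-1])
im=im[170:290,270:400,::-1];cv2.imwrite("pics/i_sc.png",cv2.resize(im,None,fx=5,fy=5,interpolation=2))
```

```text
near 18.68 [-53.24   0.08  39.66] [ 2.17 -0.76 -2.91] [-0.01  1.44 -0.05] 0.0395
close 19.83 [-3.812e+01 -3.000e-02  2.456e+01] [ 2.8  -0.04 -2.67] [0.   1.4  0.01] 0.0394
slope True 20.26 [-37.68  -0.19  20.55] [0.28 1.55 1.96] [-0.03  0.38  0.27] 0.0393
```

View pics/i_sc.png

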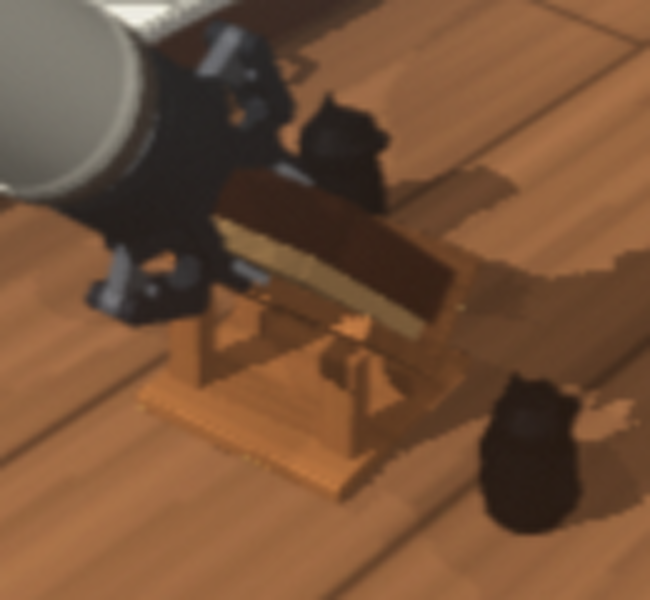

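View pics/i_wrist.png

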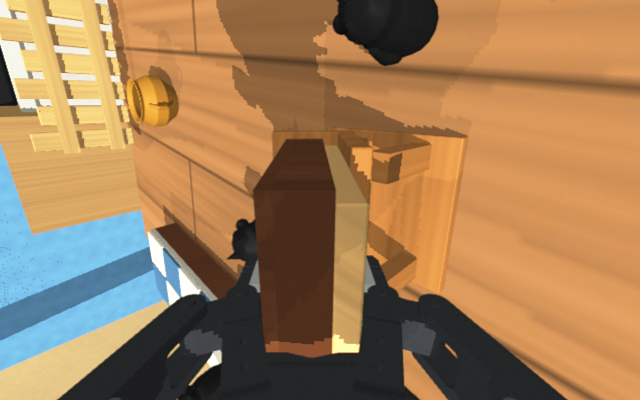

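Run:
```python
from kin import *
from fit import *
p=np.load("p1.npy");Rz,A=tray_axes(p[2]);R=tool_R(A,-1)
W=lambda x,z,y=0:world(p,[[x,y,z]])[0]
def st(n):
    o=arm.get_obs();X=(A.T@(o["position"]-W(0,0)));print(n,round(o["time"],2),(X*1e3).round(2),(o["contact_force"]@A).round(2),(o["ft_torque"]@A).round(2),round(o["gripper_width"],4));return X
y=-.0001
arm.move_l(W(-.0378,.0211,y),speed=.01);arm.hold(.2);st("off")
r=arm.move_l(W(-.0300,.0211,y),speed=.012,contact_N=4);X=st(f"ledge {r}")
arm.hold(.2);X=st("h")
r=arm.move_l(W(X[0],.0185,y),speed=.008,contact_N=5);X=st(f"slope {r}");arm.hold(.2);st("h")
im=snapshot("wrist");cv2.imwrite("pics/j_wrist.png",im[:,:,::-1])
```

```text
off 20.89 [-37.68  -0.42  20.68] [ 2.88  0.9  -3.03] [-0.    1.22  0.02] 0.0392
ledge True 21.35 [-33.23  -0.27  20.59] [-4.3  -0.85  3.06] [0.21 0.16 0.12] 0.0392
h 21.55 [-33.23  -0.28  20.57] [-5.61 -1.05  2.14] [0.18 0.07 0.07] 0.0394
slope False 21.88 [-33.24  -0.25  20.54] [-7.06 -3.59  6.02] [ 0.09 -0.32 -0.16] 0.0391
h 22.08 [-33.24  -0.3   20.52] [-6.19 -3.14  5.81] [ 0.12 -0.39 -0.17] 0.0392
```

View pics/j_wrist.png

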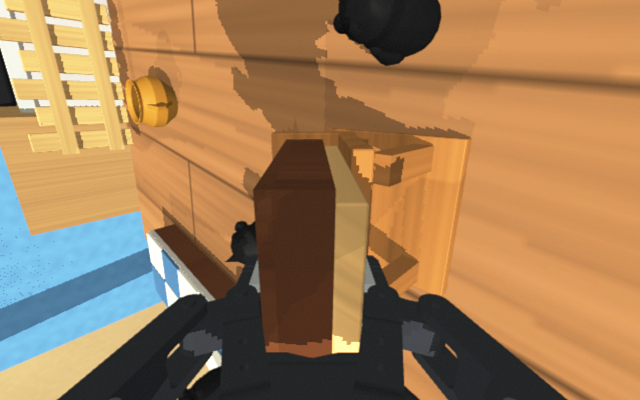

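Run:
```python
from kin import *
from fit import *
p=np.load("p1.npy");Rz,A=tray_axes(p[2]);R=tool_R(A,-1)
W=lambda x,z,y=0:world(p,[[x,y,z]])[0]
def st(n):
    o=arm.get_obs();X=(A.T@(o["position"]-W(0,0)));print(n,round(o["time"],2),(X*1e3).round(2),(o["contact_force"]@A).round(2),(o["ft_torque"]@A).round(2),round(o["gripper_width"],4));return X
arm.move_l(W(-.0326,.0201,-.0003),speed=.01);arm.hold(.2);st("relax")
effector.command_gripper(.0415);st("41.5")
effector.command_gripper(.046);st("46");arm.hold(.2);st("h")
m=camera_model("wrist");im=snapshot("wrist");cv2.imwrite("pics/k_wrist.png",im[:,:,::-1]);np.savez("k.npz",K=m["K"],R=m["R"],t=m["t"])
im=snapshot("side")[170:290,270:400,::-1];cv2.imwrite("pics/k_sc.png",cv2.resize(im,None,fx=5,fy=5,interpolation=2))
```

```text
relax 22.66 [-33.26  -0.2   20.59] [-7.04 -2.38  2.36] [ 0.24 -0.08 -0.31] 0.0394
41.5 22.88 [-32.4   -0.34  20.2 ] [ 0.68 -0.49 -0.21] [ 0.04  0.77 -0.01] 0.0415
46 23.1 [-32.41  -0.35  20.17] [-0.83 -0.08 -0.13] [ 0.05  0.79 -0.02] 0.0462
h 23.3 [-32.55  -0.3   20.12] [ 0.44 -0.16  0.02] [-0.    0.75  0.  ] 0.046
```

View pics/k_wrist.png

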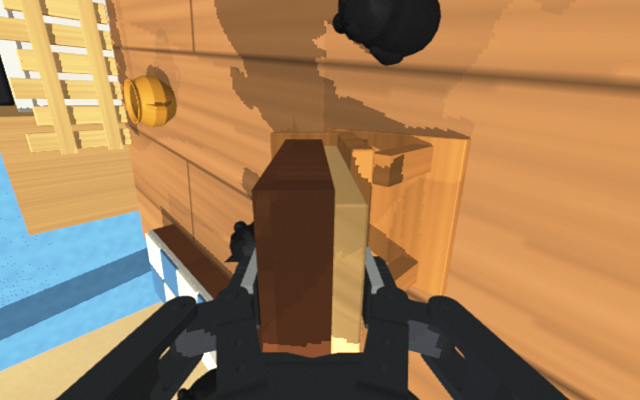

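View pics/k_sc.png

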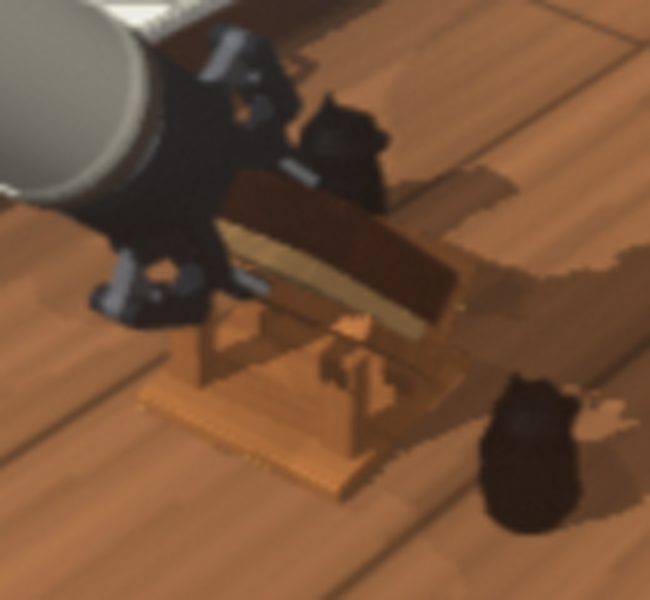

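```bash
cat > flipov.py <<'E'
from fit import *
def ov(im,m,p,f):
    for hy,z0,z1,col in ((.05,0,.012,(0,255,0)),(.055,.012,.04,(0,0,255))):
        V=np.array([[sx*L,sy*hy,z] for z in (z0,z1) for sx in (-1,1) for sy in (-1,1)]);q=proj(m,world(p,V))*f+f/2
        for a,b in [(0,1),(0,2),(1,3),(2,3),(4,5),(4,6),(5,7),(6,7),(0,4),(1,5),(2,6),(3,7)]:cv2.line(im,tuple((q[a]*8).astype(int)),tuple((q[b]*8).astype(int)),col,1,cv2.LINE_AA,3)
    return im
E
python3 - <<'E'
from kin import *
from flipov import *
p=np.load("p1.npy");Rz,A=tray_axes(p[2])
W=lambda x,z,y=0:world(p,[[x,y,z]])[0]
effector.command_gripper(.085)
arm.move_l(W(-.05,.0202,-.0003),speed=.03)
arm.move_l(W(-.2175,.0202,-.0003),speed=.12)
m=camera_model("wrist");im=snapshot("wrist")[:,:,::-1];cv2.imwrite("pics/l_wrist.png",im);np.savez("l.npz",K=m["K"],R=m["R"],t=m["t"])
im=cv2.resize(im,None,fx=4,fy=4,interpolation=2);c=(proj(m,world(p,[[-L,0,.02]]))[0]*4).astype(int);x,y=c-[400,300];print(x,y)
cv2.imwrite("pics/l_c.png",im[y:y+600,x:x+800]);cv2.imwrite("pics/l_ov.png",ov(im,m,p,4)[y:y+600,x:x+800])
o=arm.get_obs();print(o["time"],o["q"].round(2),o["contact_force"].round(2))
E
```

```text
848 456
26.2083 [-1.26  0.66  0.7   1.68  0.29  1.34  0.99] [0.04 0.13 0.07]
```

View pics/l_c.png

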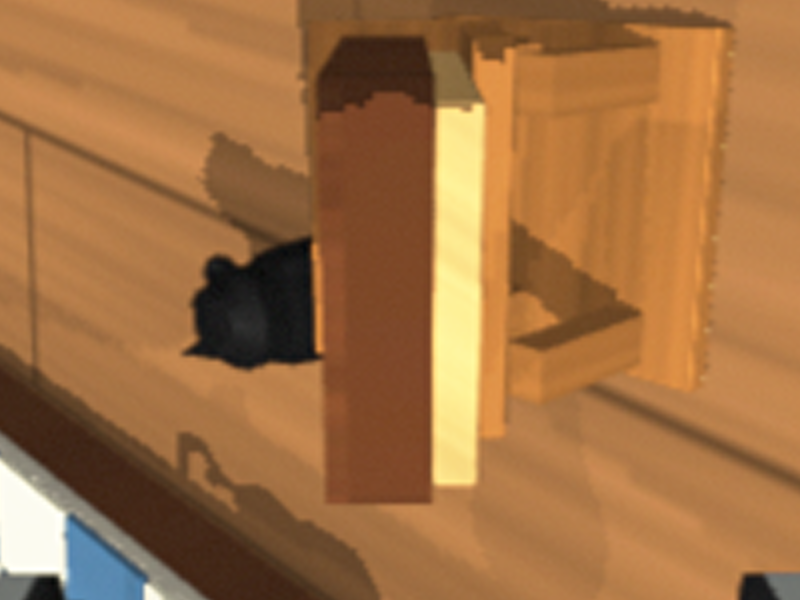

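View pics/l_ov.png

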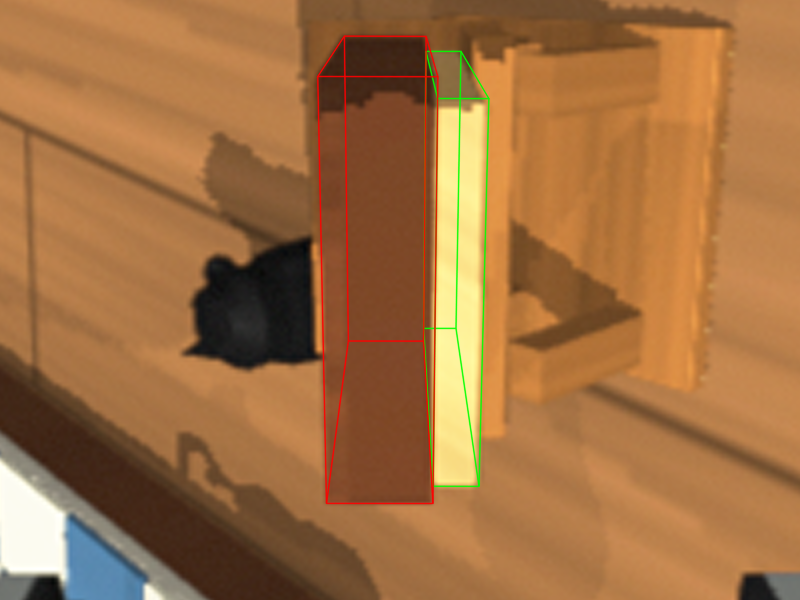

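Run:
```python
from kin import *
from flipov import *
p=np.load("p1.npy")
arm.move_j([-0.24,0.4,-0.34,1.45,0.33,1.74,0.6])
arm.move_j([0.854,.531,-1.294,1.737,.532,1.287,1.533])
arm.hold(.3)
m=camera_model("wrist");im=snapshot("wrist")[:,:,::-1];cv2.imwrite("pics/m_wrist.png",im)
im=cv2.resize(im,None,fx=4,fy=4,interpolation=2)
cv2.imwrite("pics/m_c.png",np.hstack([cv2.resize(a[330:1000,940:1640],None,fx=.57,fy=.57,interpolation=cv2.INTER_AREA) for a in (im.copy(),ov(im,m,p,4))]))
s=snapshot("side")[:,:,::-1];cv2.imwrite("pics/m_side.png",s);t=snapshot("top")[:,:,::-1];cv2.imwrite("pics/m_top.png",t)
print(arm.get_obs()["time"],arm.get_obs()["contact_force"].round(2))
a=cv2.imread("pics/a_side.png")[180:290,270:400];b=s[180:290,270:400];cv2.imwrite("pics/m_cmp.png",np.hstack([cv2.resize(i,(400,338),interpolation=2) for i in (a,b)]))
d=np.abs(cv2.imread("pics/a_top.png").astype(int)-t).sum(2);print([d[y-12:y+12,x-14:x+14].mean().round(1) for x,y in ((208,227),(455,221),(349,190),(317,252))])
```

```text
29.0167 [ 0.37  0.05 -0.01]
[np.float64(15.6), np.float64(27.5), np.float64(349.1), np.float64(15.7)]
```

View pics/m_c.png

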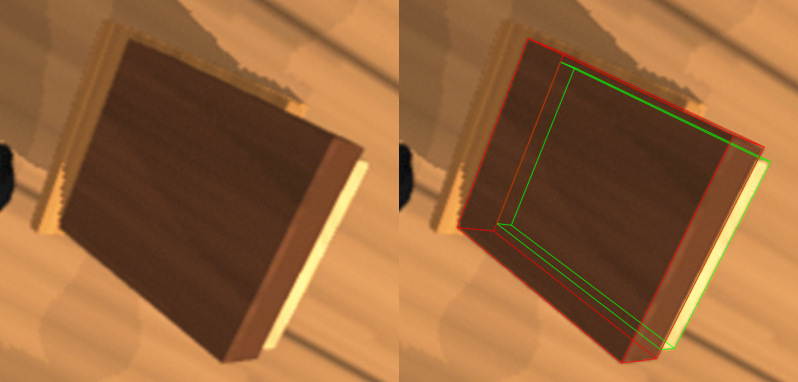

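View pics/m_cmp.png

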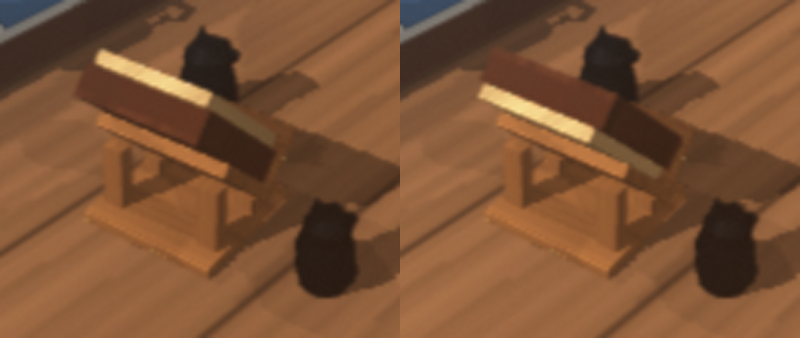

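Run:
```python
from station import arm
print(arm.close_job(),arm.get_obs()["time"])
```

```text
the job is handed in; nothing more can be done
the job is handed in; nothing more can be done
```

The pair is turned over and back on the same rest, with the board underneath and the tray on top. I let go and handed the job in at about 29 s of the 54 s allowed.

**What I did**
- I gripped tray and board together by the overhanging top end. I lifted them straight up 130 mm, tipped the tool to vertical, turned 180° about the finger axis and tipped it back.
- I lowered the pair until I felt the slope, then the ledge, with seating forces of about 7 N. Then I released, backed off along the slope and moved clear.

**Last checks**
- **Grip:** the opening stayed between 39.0 and 39.5 mm, and tray and board showed no shift or gap in the wrist pictures taken before, during and after the turn.
- **Placement:** drawing the expected pose over two pictures taken after release (from the top end and from above) agreed to about a pixel, or about 1 mm. The pair is centred and square, with its lower ends on the ledge. The ledge was felt within 0.3 mm of where it was at the start.
- **Bystanders:** in the side picture both owls stand where they did at the start. In the top picture three of the four show no sign of moving: the near owl and the two pots.

**Disagreements and limits**
- The top picture could not confirm owl_a (the one in front of the ledge), probably because the arm was over it there. I relied on the side picture for that one.
- The slope was felt about 1 mm higher than I had worked out. That fits a half-millimetre error in my pose estimate doubled by the turn, and the seating and pictures agreed afterwards.
- I could not see the armadillo under the tray, so I did not check how it is standing.

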